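# Set the cut-off stop of the bangle-wire shear

## Robot

A 6-joint arm with a two-finger parallel gripper is mounted at the origin on the work surface. World frame = base frame: x ahead of the robot, y to its left, z up, the work surface at z = 0. Lengths are in m, angles in rad, forces in N, time in s.
With the tool pointing down it reaches from about 0.35 to 0.875 m from the base axis. Payload 4.2 kg.
Tool frame: the origin (TCP) lies at the very end of the fingers, on their centre line; the grasp point (between the pads) lies 19 mm behind it; x points along the fingers, z is the direction in which the jaws open and shut, and the axes are right-handed (so a half turn about x gives the same grasp; the last joint's range is limited). The gripper opens to 87 mm and grips with 3 to 60 N. Pads are 19 mm wide; open, the fingers measure 117 mm over their backs; the gripper's body (75 mm by 190 mm) begins 51 mm behind the grasp point.
Start: joints at [-1.006, 0.385, 0.008, 0, -1.194, -0.259], TCP at [0.188, -0.596, 0.223] pointing down, gripper open.
Joint ranges: [-3.14, 3.14], [-1.21, 2.06], [-1.07, 1.41], [-3.16, 2.05], [-2.99, -0.16], [-3.1, 3.1]. Speed limits (rad/s): [2.79, 2.79, 3.14, 3.14, 3.14, 3.14].

## Interface

Orientations are given as a unit quaternion [w, x, y, z].
In Python, from bench import arm, viewer, order gives the robot as it stands. The module is installed in compiled form; this text tells all that it offers.
- The arm moves only by the tool servo_tool, never from a script. Its argument "series" is a list of rows, each a list of 3 entries, a list of its own where there are three numbers: the closure, from 0 (fully open) to 1 (shut), then the shift along the world's x, y, z in mm, then the turn about the world's z in rad. A call has 1 to 20 rows; each row shifts and turns the pose as measured when the row begins; what a row does not reach is not made up. A row lasts 1/10 s, in which the tool goes at most 50 mm and 8.59 degrees, less where a joint would pass 70% of its speed; a pose out of reach is approached as far as the arm can. A call with a gripper value outside its range is refused whole. The fingers move at their own pace and stop on an object; "force" is the grip in N (left out, the last holds). Time passes only in rows, so rows that do not move let the fingers close. It gives the time, the measured TCP pose, the force and the opening at its end, in the units of the state.
- arm.sense(): the state, without advancing time (a new reading comes with each control period).
- viewer.grab_frame(name): name is "scene" or "top" or "wrist"; returns a dict with "color" (384x512x3 uint8, red, green, blue), "fx", "fy", "cx", "cy" (pixels), "xyz" and "orientation" of the camera in the world; the wrist camera has in their place "hand_eye" (4x4, takes a point from camera to tool coordinates, whose origin is the TCP and whose axes are the tool frame's). Camera axes: x right, y down, z forward; pixel columns grow to the right and rows downward; lengths in m; the calibration is good to about 2 mm. A picture is of the moment at which its call begins: read the wrist's pose just before it. There is no depth.
- order.job_done(): hands the job in, once; it reports no verdict.
The state is a dict: "time_s": time; "joint_positions": joint angles; "joint_velocities": joint speeds; "joint_efforts": joint torques, N m; "tool_pos": TCP position; "ee_rot": TCP orientation; "wrist_force": force on the tool from outside, world axes, zero at the start; "wrist_torque": the same for the moment, N m; "width": opening from 0.0 (shut) to 1.0 (fully open).
Only numpy, scipy, OpenCV 4.12 (cv2) and the standard library are available. Lean on these libraries where they do the work, as an engineer would, in place of code of your own. Each camera call takes 0.05 s, during which the arm holds its last target.

## Task

Set the wire shear's length gauge for the next bangle: with the fingertips press down the blue brake button in the middle of the sliding carriage, and only then, keeping it pressed, push the carriage along its rail towards the shear until it butts against the red stop; then let the button spring up again and come clear. Nothing is to be gripped: do not squeeze or ram the button or the carriage, do not drag the carriage with its brake on, do not shift the red stop from where it is clamped, and leave the other things on the bench alone.

Things in the scene. Friction and masses are not known exactly. Their poses are not given: they have to be found in the camera images.
- gauge: fixed length gauge with lever shear: green base plate 116 x 460 x 12 mm, a rail of two steel rods, white scale strip, and at its +y end a green shear with a red-gripped lever (170 to 240 mm from the origin along +y, up to 140 mm high, reaching 200 mm to -x). Origin on the bench top under the rail's centre line; y runs along the rail towards the shear, z up. Place and yaw vary
- carriage (a joint): how far (m) the carriage has slid along the rail towards the shear; 0 is 100 mm on the -y side of the gauge's origin. The carriage is an aluminium block 64 mm across the rail, 60 mm along it, its top 52 mm above the bench. With the brake on it holds against about 10 N; with the button pressed 2 mm or more it slides with a drag of about 1 N
- brake_button (a joint): how far (m) the blue brake button is pressed: 0 up (brake on), 0.010 fully down. The spring needs about 3 N to start it, about 4 N at 6 mm and 5 N at the bottom; it springs up by itself
- button_top (a point): centre of the top of the blue ribbed brake button in the middle of the carriage, 66 mm above the bench when up (the point moves with it). The flat top is 36 mm across the rail, 44 mm along it, and stands 14 mm proud of the carriage. A fingertip pressing on it drags the carriage along by friction
- carriage_face (a point): centre of the carriage's end face that looks towards the shear and meets the red stop, 30 mm ahead of the button's centre, 34 mm above the bench. Axes as the gauge's: y along the rail towards the shear
- stop_face (a point): centre of the red stop's face that the carriage meets, 34 mm above the bench. The red stop is a block 64 x 22 mm, 48 mm high (63 mm with its black thumb knob), clamped on the rail between carriage and shear at a place that varies; it slips if pushed with more than about 30 N
- gold_bangle: thin gold-coloured bangle lying flat beside the gauge, 68 mm across, 5 mm high; origin under its centre
- brass_bar: square brass bar 6 x 6 x 150 mm lying beside the gauge; origin under its centre, y along the bar
- snips: small hand snips with one red and one green handle, about 165 mm long, 12 mm high, lying flat beside the gauge; origin near the pivot
- mallet: hammer with a wooden handle, 260 mm long, lying flat; origin under its middle
- jade_bangle: green jade bangle lying flat, 78 mm across, 10 mm high; origin under its centre
- flux_jar: small jar with white cap, 56 mm across, 65 mm high; origin under its centre
- ring_stick: steel ring stick standing 172 mm high on a 68 mm round wooden foot; origin under its centre
- pickle_can: white-labelled can 66 mm across, 85 mm high; origin under its centre

How it is judged:
By the outcome, as a careful person would: the job done as asked, in the order asked, and still so for the second after the job is handed in, with the robot touching nothing.
It also fails if it takes over 38 s, if anything falls off the work surface, if the arm or the gripper's body presses on something with over 40 N, if the wrist force passes 120 N, or if a joint passes its speed limit or range.

## Working session

There is one attempt and no reset: what is moved stays moved. The work goes in short steps, Python scripts to look and compute and a tool call to move; the robot and the scene stay as the last step left them, time stands still between calls to the robot, and variables do not carry over. Pictures are saved under pics/ and viewed, and the job is handed in when it is done.

Besides the shell and the picture viewer there is one more tool, called after "Call:" as name(argument=value, ...), one argument or row to a line, values as JSON. servo_tool: Moves the arm, as the interface text tells. Its arguments: {"type":"object","properties":{"series":{"type":"array","items":{"type":"array"}},"force":{"type":"number"}},"required":["series"]}

```bash
mkdir -p pics; cat > h.py <<'E'
import numpy as np, cv2
from scipy.spatial.transform import Rotation as R
from bench import arm, viewer, order
def rot(q): return R.from_quat([q[1],q[2],q[3],q[0]]).as_matrix()
def grab(name,fn=None):
    s=arm.sense(); f=viewer.grab_frame(name)
    if name=="wrist":
        T=np.eye(4);T[:3,:3]=rot(s["ee_rot"]);T[:3,3]=s["tool_pos"];C=T@np.array(f["hand_eye"])
    else:
        C=np.eye(4);C[:3,:3]=rot(f["orientation"]);C[:3,3]=f["xyz"]
    f["C"]=C
    if fn: cv2.imwrite("pics/"+fn,f["color"][:,:,::-1])
    np.savez("last_%s.npz"%name,color=f["color"],C=C,k=[f["fx"],f["fy"],f["cx"],f["cy"]])
    return f
def load(name):
    d=np.load("last_%s.npz"%name); return d["color"],d["C"],d["k"]
def ray(C,k,u,v):
    d=C[:3,:3]@np.array([(u-k[2])/k[0],(v-k[3])/k[1],1]); return C[:3,3],d/np.linalg.norm(d)
def onplane(C,k,u,v,z):
    o,d=ray(C,k,u,v); return o+d*(z-o[2])/d[2]
def tri(rays):
    A=np.zeros((3,3));b=np.zeros(3)
    for o,d in rays:
        P=np.eye(3)-np.outer(d,d);A+=P;b+=P@o
    x=np.linalg.solve(A,b); return x,[np.linalg.norm((np.eye(3)-np.outer(d,d))@(x-o)) for o,d in rays]
def proj(C,k,p):
    q=C[:3,:3].T@(np.array(p)-C[:3,3]); return k[0]*q[0]/q[2]+k[2],k[1]*q[1]/q[2]+k[3]
E
python3 - <<'E'
from h import *
for n in("scene","top","wrist"):
    f=grab(n,n+"0.png"); print(n,np.round(f["C"],3).tolist())
s=arm.sense();print({k:np.round(v,3).tolist() for k,v in s.items()})
E
```

```text
scene [[-0.85, 0.326, -0.413, 1.055], [0.526, 0.516, -0.676, 0.882], [-0.008, -0.792, -0.61, 0.899], [0.0, 0.0, 0.0, 1.0]]
top [[0.011, -0.987, 0.158, 0.364], [-1.0, -0.011, 0.006, 0.006], [-0.004, -0.158, -0.987, 1.056], [0.0, 0.0, 0.0, 1.0]]
wrist [[-0.302, 0.921, 0.247, 0.121], [0.953, 0.291, 0.08, -0.618], [0.002, 0.259, -0.966, 0.384], [0.0, 0.0, 0.0, 1.0]]
{'time_s': 0.15, 'joint_positions': [-1.006, 0.385, 0.007, -0.0, -1.194, -0.259], 'joint_velocities': [0.001, -0.003, 0.005, 0.003, 0.002, 0.0], 'joint_efforts': [0.0, -39.105, 18.759, 4.222, 0.012, -0.0], 'tool_pos': [0.188, -0.596, 0.222], 'ee_rot': [0.418, -0.57, 0.418, 0.571], 'wrist_force': [0.971, 0.722, 0.564], 'wrist_torque': [-0.064, 0.004, 0.016], 'width': 1.001}
```

View pics/scene0.png

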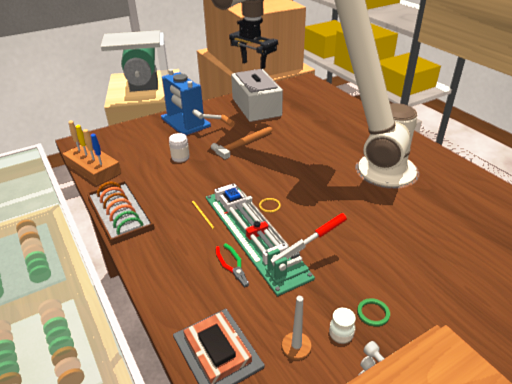

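View pics/top0.png

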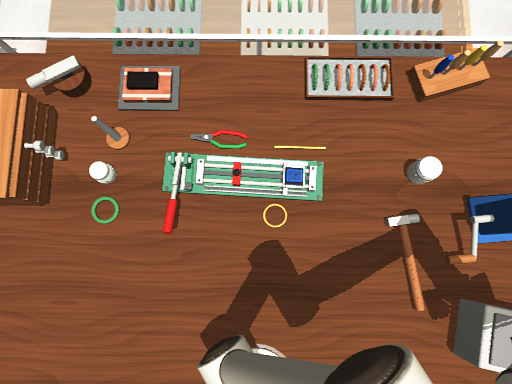

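View pics/wrist0.png

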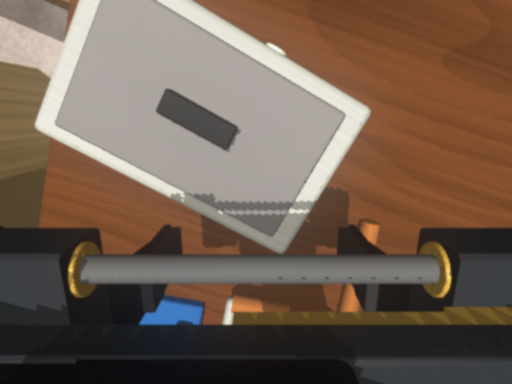

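The top view shows the blue button at about (293,176), the red stop at (236,174) and the shear at (178,180). In the scene view the button is at about (233,197) and the stop at (257,229). Next I measure them.

```bash
python3 - <<'E'
from h import *
def blobs(n,lo,hi,box,mina=8):
    im,C,k=load(n); hsv=cv2.cvtColor(im,cv2.COLOR_RGB2HSV)
    m=cv2.inRange(hsv,lo,hi); z=np.zeros_like(m);x0,y0,x1,y1=box;z[y0:y1,x0:x1]=m[y0:y1,x0:x1]
    N,l,st,c=cv2.connectedComponentsWithStats(z)
    for i in range(1,N):
        if st[i][4]>=mina: print(n,st[i].tolist(),c[i].round(1).tolist())
    return z
for n,b in(("top",(150,140,340,220)),("scene",(190,170,350,300))):
    print("blue");zb=blobs(n,(105,120,40),(130,255,255),b)
    print("red");blobs(n,(0,170,80),(8,255,255),b)
    print("green");zg=blobs(n,(65,80,30),(90,255,255),b,30)
    pts=cv2.findNonZero(zg); print(cv2.minAreaRect(pts))
    im,C,k=load(n); x0,y0,x1,y1=b
    cv2.imwrite("pics/z_%s.png"%n,cv2.resize(im[y0:y1,x0:x1,::-1],None,fx=4,fy=4,interpolation=cv2.INTER_CUBIC))
    u=cv2.findNonZero(zb).reshape(-1,2).mean(0)+0; print(onplane(C,k,*u,0.066))
E
```

```text
blue
top [286, 168, 17, 15, 231] [294.1, 175.2]
red
top [233, 162, 8, 10, 54] [236.9, 165.8]
top [232, 174, 9, 12, 78] [236.1, 179.8]
top [164, 199, 14, 21, 212] [170.6, 209.3]
green
top [210, 140, 36, 8, 116] [227.7, 144.9]
top [162, 152, 15, 40, 338] [168.9, 171.8]
top [177, 152, 146, 49, 1295] [242.3, 180.2]
top [242, 163, 40, 4, 81] [261.6, 164.5]
top [205, 167, 28, 4, 74] [218.1, 168.8]
top [242, 169, 41, 5, 108] [261.9, 171.4]
top [204, 174, 28, 6, 95] [217.9, 176.5]
top [241, 177, 41, 5, 141] [260.9, 179.0]
top [240, 185, 42, 4, 100] [260.6, 186.5]
((243.02880859375, 168.7744903564453), (159.313720703125, 53.81034851074219), 3.4682295322418213)
[ 0.56287018 -0.09987662  0.066     ]
blue
scene [225, 188, 16, 13, 130] [232.0, 194.0]
red
scene [315, 212, 32, 26, 321] [330.8, 224.2]
scene [246, 221, 22, 18, 175] [255.9, 229.1]
scene [215, 246, 19, 27, 160] [222.4, 259.6]
green
scene [206, 194, 108, 102, 1669] [271.1, 262.3]
scene [236, 210, 15, 16, 53] [243.2, 217.8]
scene [258, 237, 11, 12, 43] [263.0, 242.8]
scene [224, 244, 17, 24, 86] [233.9, 254.5]
((252.76934814453125, 243.86776733398438), (132.12283325195312, 51.35318374633789), 48.918251037597656)
[ 0.56861215 -0.08824389  0.066     ]
```

View pics/z_top.png

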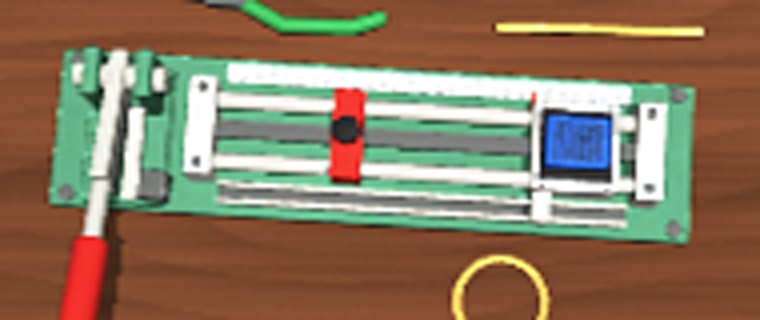

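View pics/z_scene.png

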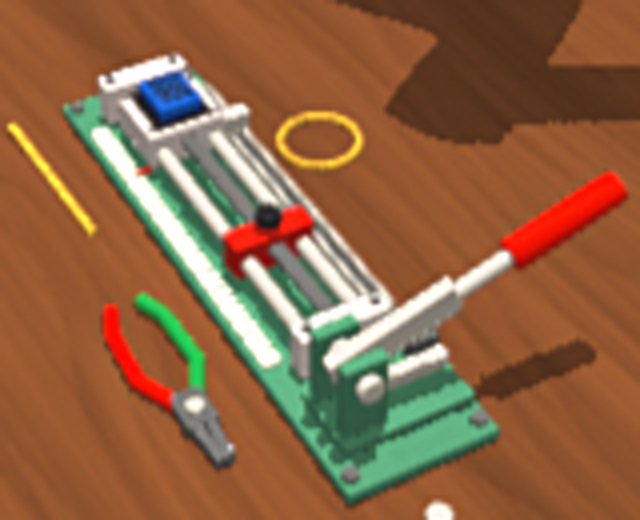

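```bash
python3 - <<'E'
from h import *
s=arm.sense(); print(rot(s["ee_rot"]).round(3))
im,C,k=load("top")
P=lambda u,v,z:onplane(C,k,150+u/4,140+v/4,z).round(4)
# base plate corners, z=.012
for u,v in((67,52),(695,88),(690,242),(50,203)): print(P(u,v,.012))
print("stop knob",P(345,130,.063)); print("jar", onplane(C,k,430,165,.065))
E
```

```text
[[-0.001 -0.954 -0.301]
 [ 0.002 -0.301  0.954]
 [-1.     0.     0.002]]
[0.6356 0.2645 0.012 ]
[ 0.6135 -0.1918  0.012 ]
[ 0.5011 -0.1861  0.012 ]
[0.5243 0.2713 0.012 ]
stop knob [0.5693 0.0584 0.063 ]
jar [ 0.5954802  -0.47259253  0.065     ]
```

Call:
servo_tool(
  series=[
    [1, [20, 30, 40], 0],
    [1, [25, 40, 30], 0],
    [1, [30, 40, 15], 0.1],
    [1, [30, 40, 0], 0.1],
    [1, [30, 40, 0], 0.1],
    [1, [30, 40, 0], 0],
    [1, [30, 40, 0], 0],
    [1, [30, 40, 0], 0],
    [1, [30, 40, 0], 0],
    [1, [30, 40, 0], 0],
  ],
  force=20,
)

```text
time_s: 1.15
tool_pos: [0.466, -0.207, 0.3007]
ee_rot: [0.329, -0.624, 0.327, 0.629]
wrist_force: [1.5, -0.6, -1.1]
width: 0.17
```

Call:
servo_tool(
  series=[
    [1, [0, 20, 0], -0.1],
    [1, [0, 20, 0], -0.1],
    [1, [0, 20, 0], -0.1],
    [1, [0, 20, 0], -0.1],
    [1, [0, 20, 0], -0.1],
    [1, [0, 10, 0], -0.1],
    [1, [0, 10, 0], -0.05],
    [1, [0, 0, 0], 0],
    [1, [0, 0, 0], 0],
  ],
)

```text
time_s: 2.05
tool_pos: [0.4674, -0.0758, 0.2973]
ee_rot: [0.516, -0.481, 0.513, 0.489]
wrist_force: [-0.1, -0.1, 0.6]
width: 0.009
```

```bash
python3 - <<'E'
from h import *
f=grab("wrist","w1.png"); s=arm.sense(); print(rot(s["ee_rot"]).round(3),s["tool_pos"],s["width"],s["joint_positions"])
E
cp last_wrist.npz last_w1.npz
```

```text
[[-0.005 -0.998  0.059]
 [ 0.011  0.059  0.998]
 [-1.     0.006  0.011]] [ 0.46740642 -0.07598837  0.2972904 ] 0.003145761739640653 [ 0.17500931  0.07738618 -0.20668452 -0.01214817 -1.28996688 -1.80117374]
```

View pics/w1.png

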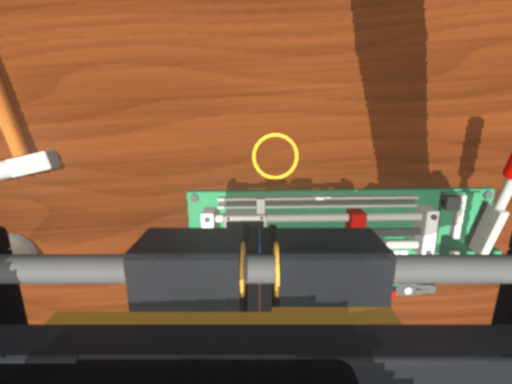

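The wrist view has image-up along −x. The gauge is partly hidden behind the gripper (plate edge at row 192), so I move further along +x.

Call:
servo_tool(
  series=[
    [1, [40, -30, 0], 0],
    [1, [40, -30, 0], 0],
    [1, [40, -20, 0], 0],
    [1, [0, 0, 0], 0],
    [1, [0, 0, 0], 0],
  ],
)

```text
time_s: 2.6
tool_pos: [0.5895, -0.162, 0.2946]
ee_rot: [0.514, -0.481, 0.513, 0.491]
wrist_force: [-0.2, 0.3, 0.2]
width: 0.001
```

```bash
python3 - <<'E'
from h import *
f=grab("wrist","w2.png"); s=arm.sense(); print(s["tool_pos"])
E
cp last_wrist.npz last_w2.npz
```

```text
[ 0.58917227 -0.16162514  0.29410911]
```

Call:
servo_tool(
  series=[
    [1, [0, 40, 0], 0],
    [1, [0, 40, 0], 0],
    [1, [0, 40, 0], 0],
    [1, [0, 0, 0], 0],
    [1, [0, 0, 0], 0],
  ],
)

```text
time_s: 3.15
tool_pos: [0.5834, -0.0379, 0.2964]
ee_rot: [0.515, -0.481, 0.512, 0.491]
wrist_force: [0.0, -0.4, 0.6]
width: 0.004
```

```bash
python3 - <<'E'
from h import *
f=grab("wrist","w3.png"); s=arm.sense(); print(s["tool_pos"])
E
cp last_wrist.npz last_w3.npz
```

```text
[ 0.58355899 -0.03812061  0.29660002]
```

View pics/w2.png

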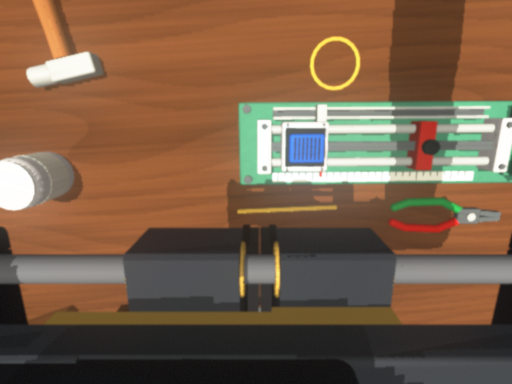

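View pics/w3.png

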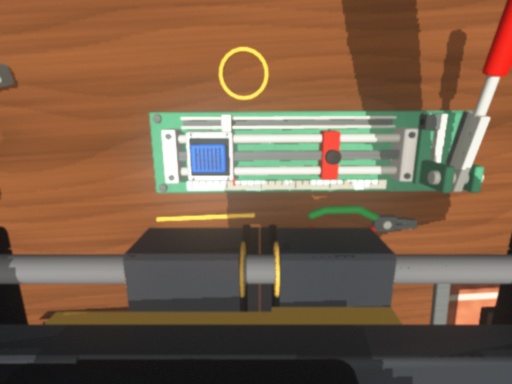

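Both views are clear: the button is at about (306,149) in w2 and (209,159) in w3, and the red stop at (426,147) and (331,155). I triangulate from these.

```bash
python3 - <<'E'
from h import *
for n,b in(("w2",(230,90,512,195)),("w3",(140,100,490,200))):
    im,C,k=load(n); x0,y0,x1,y1=b
    cv2.imwrite("pics/z%s.png"%n,cv2.resize(im[y0:y0+100,x0:x0+200,::-1],None,fx=4,fy=4,interpolation=cv2.INTER_CUBIC))
    hsv=cv2.cvtColor(im,cv2.COLOR_RGB2HSV)
    for nm,lo,hi in(("blue",(105,120,60),(130,255,255)),("red",(0,150,70),(8,255,255))):
        m=cv2.inRange(hsv,lo,hi);z=np.zeros_like(m);z[y0:y1,x0:x1]=m[y0:y1,x0:x1]
        N,l,st,c=cv2.connectedComponentsWithStats(z)
        for i in range(1,N):
            if st[i][4]>40:
                r=cv2.minAreaRect(cv2.findNonZero((l==i).astype(np.uint8))); print(n,nm,st[i].tolist(),c[i].round(1),[np.round(q,1) for q in r])
E
```

```text
w2 blue [289, 134, 35, 29, 893] [305.7 147.9] [array([306., 148.]), array([28., 34.]), np.float64(90.0)]
w2 red [411, 121, 26, 49, 749] [423.3 143.9] [array([421.8, 145. ]), array([23.7, 48.9]), np.float64(6.3)]
w3 blue [191, 144, 35, 29, 753] [208.2 157.5] [array([208., 158.]), array([28., 34.]), np.float64(90.0)]
w3 red [321, 131, 19, 48, 607] [329.3 153.7] [array([330.1, 154.6]), array([17. , 47.4]), np.float64(1.9)]
```

View pics/zw2.png

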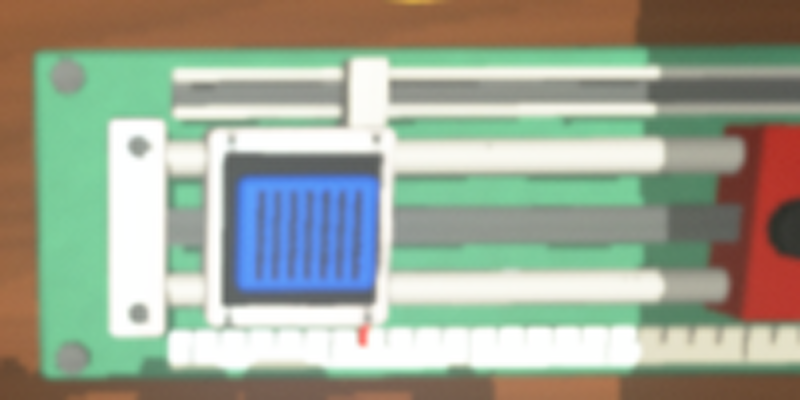

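View pics/zw3.png

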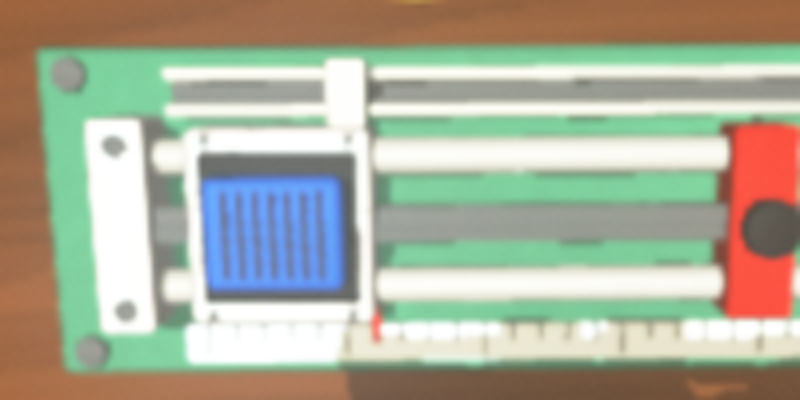

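```bash
python3 - <<'E'
from h import *
a=load("w2");b=load("w3")
def T(nm,p,q,z):
    x,r=tri([ray(a[1],a[2],*p),ray(b[1],b[2],*q)])
    print(nm,x.round(4),np.round(r,4),onplane(a[1],a[2],*p,z).round(4),onplane(b[1],b[2],*q,z).round(4))
T("button",(307.2,148.5),(208.5,158.5),.066)
T("stopedge",(418.7,145.5),(322.7,155),.048)
T("carredge",(326.5,147),(232.7,156),.052)
T("bolt1",(230+68/4,90+76/4),(140+68/4,100+74/4),.014)
T("bolt2",(230+72/4,90+357/4),(140+92/4,100+352/4),.014)
E
```

```text
button [ 0.5645 -0.0985  0.0649] [0. 0.] [ 0.5643 -0.0987  0.066 ] [ 0.5643 -0.0983  0.066 ]
stopedge [0.5703 0.0487 0.0499] [0.0002 0.0002] [0.5707 0.0497 0.048 ] [0.5704 0.049  0.048 ]
carredge [ 0.5661 -0.0696  0.0429] [0.0003 0.0003] [ 0.5654 -0.0716  0.052 ] [ 0.5646 -0.0689  0.052 ]
bolt1 [ 0.512  -0.1717  0.0146] [0.0001 0.0001] [ 0.5119 -0.1717  0.014 ] [ 0.512  -0.1719  0.014 ]
bolt2 [ 0.6098 -0.1767  0.0137] [0.0003 0.0003] [ 0.6095 -0.1767  0.014 ] [ 0.6101 -0.1766  0.014 ]
```

Button top is at (0.564, −0.0985, 0.066), with triangulated z 0.065. The stop face is at y≈0.049 and the carriage face at y≈−0.069, so travel is about 118 mm along (0.05, 1). The text's heights and the 30 mm offset agree. I move above the button.

Call:
servo_tool(
  series=[
    [1, [-7, -20, -20], 0],
    [1, [-6, -20, -40], 0],
    [1, [-6, -21, -40], 0],
    [1, [0, 0, -40], 0],
    [1, [0, 0, -35], 0],
    [1, [0, 0, -15], 0],
    [1, [0, 0, -10], 0],
    [1, [0, 0, 0], 0],
    [1, [0, 0, 0], 0],
  ],
)

```text
time_s: 4.1
tool_pos: [0.5605, -0.1088, 0.0968]
ee_rot: [0.52, -0.482, 0.511, 0.486]
wrist_force: [-0.2, 0.9, 0.3]
width: 0.004
```

```bash
python3 - <<'E'
from h import *
f=grab("wrist","w4.png"); s=arm.sense(); print(s["tool_pos"],s["wrist_force"])
grab("scene","s4.png"); im=f=cv2.imread("pics/s4.png")[150:300,170:370]; cv2.imwrite("pics/s4z.png",cv2.resize(im,None,fx=4,fy=4,interpolation=cv2.INTER_CUBIC))
E
```

```text
[ 0.5605201  -0.10866301  0.096904  ] [-0.33042382  0.18558482  0.09870376]
```

View pics/s4z.png

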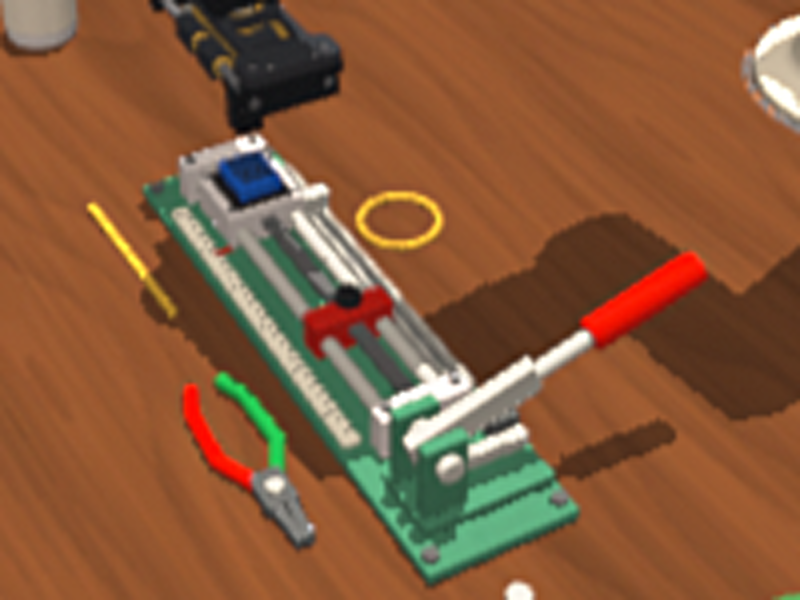

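```bash
python3 - <<'E'
from h import *
im,C,k=load("scene")
for p in((.5605,-.1087,.0969),(.564,-.0985,.066),(.5605,-.1087,.066)):
    u=proj(C,k,p); print(u,(u[0]-170)*4,(u[1]-150)*4)
E
```

```text
(np.float64(230.6636166794159), np.float64(181.6062480327538)) 242.65446671766358 126.42499213101519
(np.float64(231.7575888809562), np.float64(191.74284929990543)) 247.03035552382482 166.97139719962172
(np.float64(231.16565321654764), np.float64(189.6853016262222)) 244.66261286619056 158.74120650488885
```

Call:
servo_tool(
  series=[
    [1, [2, 5, -5], 0],
    [1, [1, 5, -5], 0],
    [1, [0, 0, -5], 0],
    [1, [0, 0, -5], 0],
    [1, [0, 0, 0], 0],
    [1, [0, 0, 0], 0],
  ],
)

```text
time_s: 4.8
tool_pos: [0.5658, -0.0967, 0.078]
ee_rot: [0.521, -0.484, 0.509, 0.485]
wrist_force: [-1.4, -0.8, 0.6]
width: 0.005
```

Call:
servo_tool(
  series=[
    [1, [0, 0, -4], 0],
    [1, [0, 0, -3], 0],
    [1, [0, 0, -2], 0],
    [1, [0, 0, -2], 0],
  ],
)

```text
time_s: 5.2
tool_pos: [0.566, -0.0969, 0.0664]
ee_rot: [0.522, -0.484, 0.509, 0.485]
wrist_force: [0.2, -0.3, 0.8]
width: 0.002
```

```bash
python3 - <<'E'
from h import *
s=arm.sense(); print(s["tool_pos"],s["wrist_force"])
E
```

```text
[ 0.5659995  -0.09693038  0.06639165] [ 0.17261725 -0.27075845  0.76790791]
```

Call:
servo_tool(
  series=[
    [1, [0, 0, -2], 0],
    [1, [0, 0, -2], 0],
  ],
)

```text
time_s: 5.4
tool_pos: [0.5661, -0.097, 0.0628]
ee_rot: [0.521, -0.484, 0.509, 0.485]
wrist_force: [-0.9, 1.5, 3.8]
width: 0.005
```

Call:
servo_tool(
  series=[
    [1, [0, 0, -2], 0],
    [1, [0, 0, 0], 0],
  ],
)

```text
time_s: 5.6
tool_pos: [0.5661, -0.097, 0.0613]
ee_rot: [0.521, -0.485, 0.508, 0.485]
wrist_force: [-1.6, 0.9, 5.2]
width: 0.006
```

Call:
servo_tool(
  series=[
    [1, [0, 0, -1.5], 0],
    [1, [0, 0, 0], 0],
  ],
)

```text
time_s: 5.8
tool_pos: [0.5661, -0.097, 0.0602]
ee_rot: [0.521, -0.485, 0.508, 0.484]
wrist_force: [-1.6, 0.1, 3.3]
width: 0.006
```

Call:
servo_tool(
  series=[
    [1, [0, 1, 0], 0],
    [1, [0, 2, 0], 0],
    [1, [0, 2, 0], 0],
  ],
)

```text
time_s: 6.1
tool_pos: [0.5663, -0.0925, 0.0607]
ee_rot: [0.521, -0.485, 0.508, 0.484]
wrist_force: [-0.7, -0.8, 5.2]
width: 0.005
```

Call:
servo_tool(
  series=[
    [1, [0.2, 3, -0.3], 0],
    [1, [0.2, 4, -0.2], 0],
    [1, [0.2, 4, -0.2], 0],
    [1, [0.2, 4, -0.2], 0],
    [1, [0, 0, 0], 0],
  ],
)

```text
time_s: 6.6
tool_pos: [0.5671, -0.0759, 0.0598]
ee_rot: [0.521, -0.485, 0.508, 0.484]
wrist_force: [-1.6, -0.2, 4.8]
width: 0.007
```

```bash
python3 - <<'E'
from h import *
s=arm.sense(); print(s["tool_pos"],s["wrist_force"])
f=grab("scene","s5.png"); im=f["color"][150:300,170:370,::-1]; cv2.imwrite("pics/s5z.png",cv2.resize(im,None,fx=4,fy=4,interpolation=cv2.INTER_CUBIC))
E
```

```text
[ 0.5671252  -0.07590175  0.05976879] [-1.6081841  -0.22695456  4.83873416]
```

View pics/s5z.png

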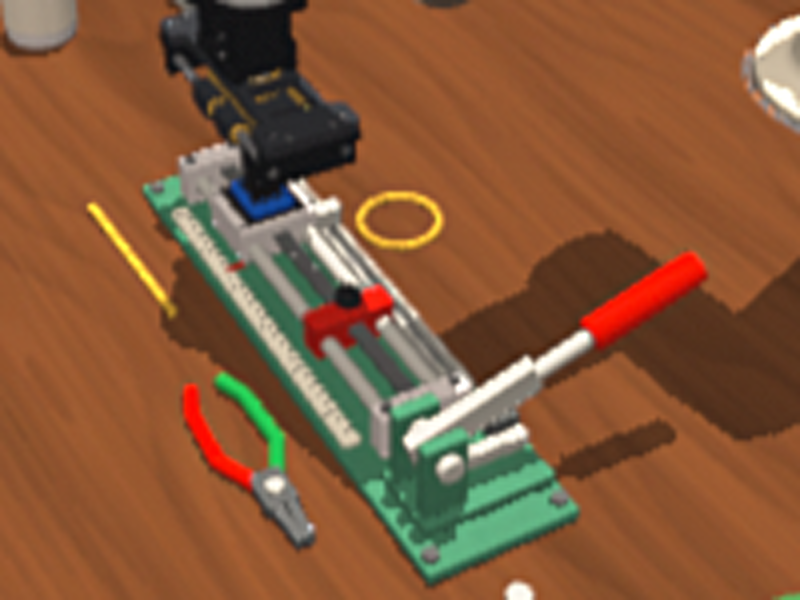

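The carriage follows: its red pointer moved from (225,250) to (236,266) in the crop. Forces are low, so I continue.

Call:
servo_tool(
  series=[
    [1, [0.2, 4, -0.2], 0],
    [1, [0.3, 5, -0.2], 0],
    [1, [0.3, 5, -0.2], 0],
    [1, [0.3, 5, -0.2], 0],
    [1, [0.3, 5, -0.2], 0],
    [1, [0.3, 5, -0.2], 0],
    [1, [0.3, 5, -0.2], 0],
  ],
)

```text
time_s: 7.35
tool_pos: [0.569, -0.0397, 0.0583]
ee_rot: [0.521, -0.485, 0.509, 0.484]
wrist_force: [-1.5, -1.1, 4.7]
width: 0.004
```

Call:
servo_tool(
  series=[
    [1, [0.3, 5, -0.2], 0],
    [1, [0.3, 5, -0.2], 0],
    [1, [0.3, 5, -0.2], 0],
    [1, [0.3, 5, -0.2], 0],
    [1, [0.3, 5, -0.2], 0],
    [1, [0.3, 5, -0.2], 0],
  ],
)

```text
time_s: 7.95
tool_pos: [0.5706, -0.0069, 0.057]
ee_rot: [0.521, -0.485, 0.509, 0.484]
wrist_force: [-2.1, -0.4, 4.8]
width: 0.006
```

Call:
servo_tool(
  series=[
    [1, [0.2, 4, 0.4], 0],
    [1, [0.2, 4, 0.4], 0],
    [1, [0.2, 3, 0.4], 0],
    [1, [0.1, 2, 0.2], 0],
    [1, [0, 0, 0], 0],
  ],
)

```text
time_s: 8.45
tool_pos: [0.5714, 0.0081, 0.0584]
ee_rot: [0.521, -0.485, 0.509, 0.485]
wrist_force: [-2.3, -0.6, 5.3]
width: 0.007
```

```bash
python3 - <<'E'
from h import *
s=arm.sense(); print(s["tool_pos"],s["wrist_force"])
f=grab("scene","s6.png"); im=f["color"][170:270,190:340,::-1]; cv2.imwrite("pics/s6z.png",cv2.resize(im,None,fx=5,fy=5,interpolation=cv2.INTER_CUBIC))
E
```

```text
[0.57136206 0.00813985 0.05842162] [-2.31855964 -0.60726202  5.32369249]
```

View pics/s6z.png

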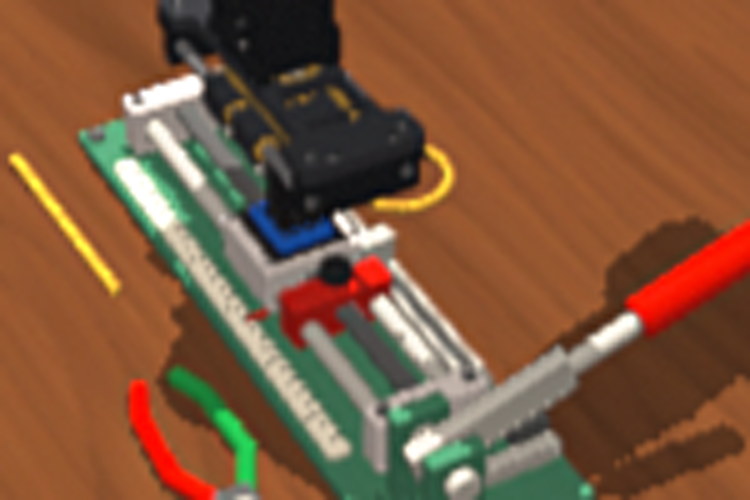

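A gap of about 13 mm to the stop remains. I slow down and watch the y force.

Call:
servo_tool(
  series=[
    [1, [0.1, 2, 0], 0],
    [1, [0.1, 2, 0], 0],
    [1, [0.1, 2, 0], 0],
    [1, [0.1, 2, 0], 0],
  ],
)

```text
time_s: 8.9
tool_pos: [0.5717, 0.016, 0.0584]
ee_rot: [0.521, -0.485, 0.509, 0.484]
wrist_force: [-1.6, -1.0, 4.4]
width: 0.005
```

Call:
servo_tool(
  series=[
    [1, [0.1, 1, 0], 0],
    [1, [0, 1, 0], 0],
  ],
)

```text
time_s: 9.1
tool_pos: [0.5718, 0.0183, 0.0583]
ee_rot: [0.521, -0.485, 0.509, 0.484]
wrist_force: [-1.5, -1.5, 4.6]
width: 0.004
```

Call:
servo_tool(
  series=[
    [1, [0.1, 1, 0], 0],
    [1, [0, 1, 0], 0],
  ],
)

```text
time_s: 9.3
tool_pos: [0.572, 0.0205, 0.0584]
ee_rot: [0.521, -0.485, 0.509, 0.484]
wrist_force: [-1.5, 0.3, 4.5]
width: 0.005
```

Call:
servo_tool(
  series=[
    [1, [0, 1, 0], 0],
  ],
)

```text
time_s: 9.4
tool_pos: [0.572, 0.0215, 0.0584]
ee_rot: [0.521, -0.485, 0.509, 0.484]
wrist_force: [-1.6, -3.8, 5.3]
width: 0.005
```

Call:
servo_tool(
  series=[
    [1, [0, 1, 0], 0],
  ],
)

```text
time_s: 9.5
tool_pos: [0.5722, 0.0222, 0.0585]
ee_rot: [0.521, -0.485, 0.509, 0.484]
wrist_force: [-1.1, -2.7, 4.6]
width: 0.005
```

Call:
servo_tool(
  series=[
    [1, [0, 1, 0], 0],
  ],
)

```text
time_s: 9.6
tool_pos: [0.5723, 0.0229, 0.0586]
ee_rot: [0.521, -0.485, 0.509, 0.484]
wrist_force: [-0.1, -2.7, 4.7]
width: 0.006
```

```bash
python3 - <<'E'
from h import *
s=arm.sense(); print(s["tool_pos"],s["wrist_force"])
f=grab("scene","s7.png"); im=f["color"][190:270,220:320,::-1]; cv2.imwrite("pics/s7z.png",cv2.resize(im,None,fx=7,fy=7,interpolation=cv2.INTER_CUBIC))
E
```

```text
[0.57233409 0.02290745 0.05856424] [-0.12929712 -2.69853997  4.67451753]
```

View pics/s7z.png

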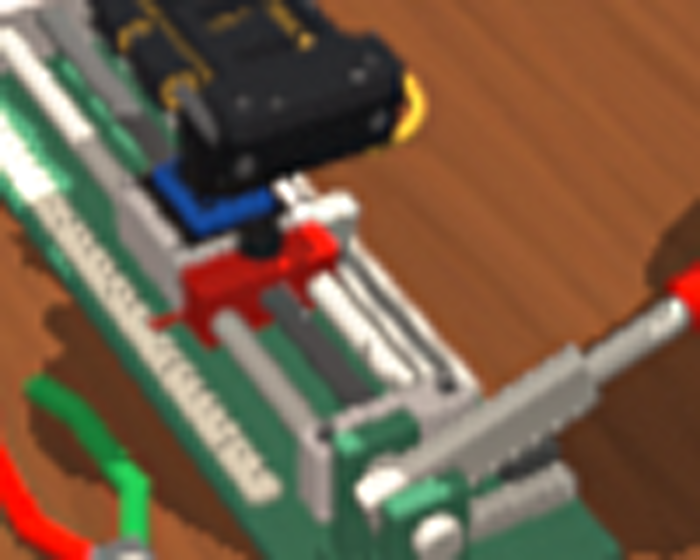

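The carriage looks butted against the stop, and the y reaction rose from about 1 N to about 3 N. The fingertip is now starting to slip on the button, which is expected. I lift straight up.

Call:
servo_tool(
  series=[
    [1, [0, 0, 2], 0],
    [1, [0, 0, 3], 0],
    [1, [0, 0, 4], 0],
    [1, [0, 0, 8], 0],
    [1, [0, 0, 15], 0],
    [1, [0, 0, 30], 0],
    [1, [0, 0, 40], 0],
    [1, [0, 0, 40], 0],
    [1, [0, -20, 40], 0],
    [1, [10, -30, 30], 0],
    [1, [10, -30, 10], 0],
    [1, [0, 0, 0], 0],
    [1, [0, 0, 0], 0],
  ],
)

```text
time_s: 10.95
tool_pos: [0.5905, -0.0544, 0.2898]
ee_rot: [0.523, -0.484, 0.506, 0.486]
wrist_force: [-0.3, -0.2, -0.2]
width: 0.0
```

```bash
python3 - <<'E'
from h import *
f=grab("wrist","w8.png"); s=arm.sense(); print(s["tool_pos"],s["wrist_force"],s["time_s"])
f=grab("scene","s8.png"); im=f["color"][190:270,220:320,::-1]; cv2.imwrite("pics/s8z.png",cv2.resize(im,None,fx=7,fy=7,interpolation=cv2.INTER_CUBIC))
E
cp last_wrist.npz last_w8.npz
```

```text
[ 0.59034207 -0.05423865  0.2896043 ] [-0.67016754  0.04860901  0.60177248] 11.0
```

View pics/w8.png

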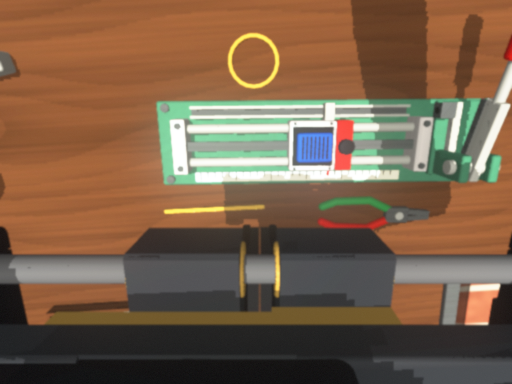

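View pics/s8z.png

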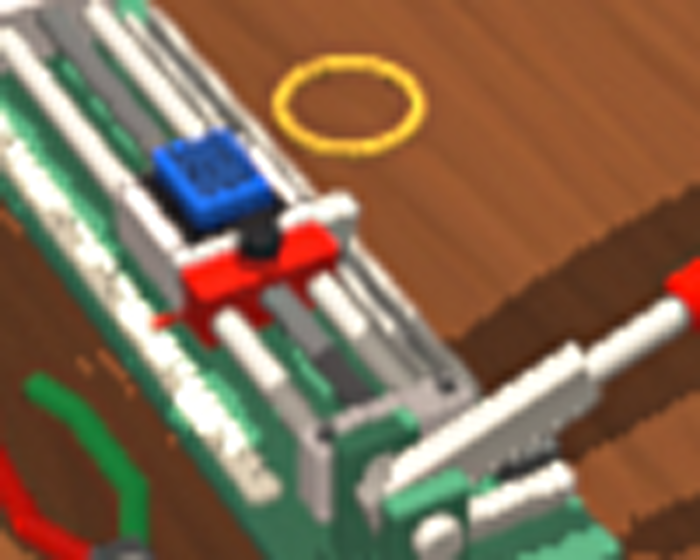

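The wrist picture shows the carriage at (314,146) touching the stop at (345,146). The button is up and no gap shows. Last check is whether the stop stayed put.

```bash
python3 - <<'E'
from h import *
f=grab("top"); a=cv2.imread("pics/scene0.png"); b=cv2.imread("pics/s8.png")
def red(im,box,rgb):
    hsv=cv2.cvtColor(im,cv2.COLOR_RGB2HSV if rgb else cv2.COLOR_BGR2HSV);x0,y0,x1,y1=box
    m=cv2.inRange(hsv,(0,170,60),(8,255,255))[y0:y1,x0:x1]
    p=cv2.findNonZero(m).reshape(-1,2); p=p+[x0,y0]; return len(p),p.mean(0).round(2)
print(red(a,(246,215,272,242),0),red(b,(246,215,272,242),0))
C,k=f["C"],[f["fx"],f["fy"],f["cx"],f["cy"]]
im,C,k=load("w8"); x,y=280,110
z=cv2.resize(im[y:y+80,x:x+90,::-1],None,fx=8,fy=8,interpolation=cv2.INTER_CUBIC); cv2.imwrite("pics/z8.png",z)
E
```

```text
(175, array([255.85, 229.08])) (168, array([255.9 , 229.24]))
```

View pics/z8.png

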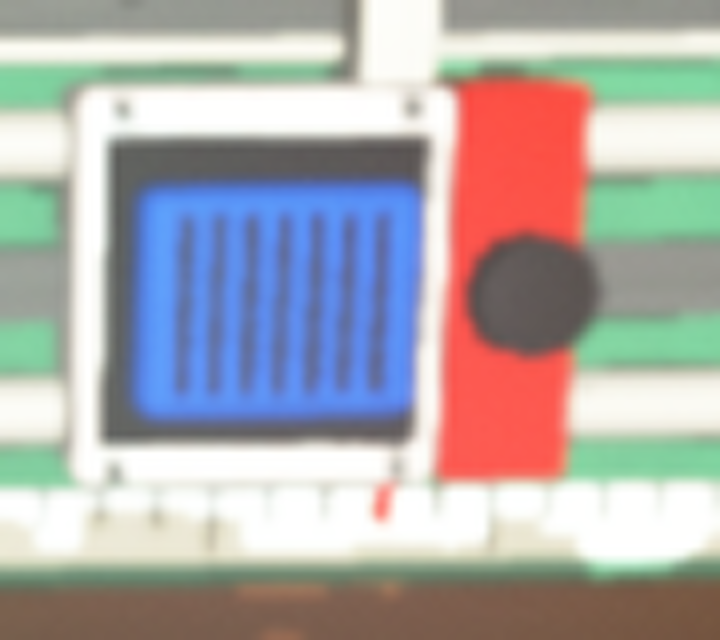

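I look from the shear side, where any gap would show.

Call:
servo_tool(
  series=[
    [1, [0, 40, 0], 0],
    [1, [0, 50, 0], 0],
    [1, [0, 50, 0], 0],
    [1, [0, 50, 0], 0],
    [1, [0, 0, 0], 0],
    [1, [0, 0, 0], 0],
  ],
)

```text
time_s: 11.7
tool_pos: [0.585, 0.1449, 0.2825]
ee_rot: [0.517, -0.484, 0.509, 0.489]
wrist_force: [0.3, -0.5, 0.0]
width: 0.001
```

```bash
python3 - <<'E'
from h import *
im,C,k=load("w8"); print(onplane(C,k,280+278/8,110+300/8,.066))
f=grab("wrist","w9.png"); s=arm.sense(); print(s["tool_pos"])
k=[f["fx"],f["fy"],f["cx"],f["cy"]]; u=proj(f["C"],k,(.572,.05,.05)); print(u)
x,y=int(u[0])-50,int(u[1])-40
cv2.imwrite("pics/z9.png",cv2.resize(f["color"][y:y+80,x:x+100,::-1],None,fx=7,fy=7,interpolation=cv2.INTER_CUBIC))
E
```

```text
[0.56987123 0.01890147 0.066     ]
[0.58503842 0.14457576 0.28231636]
(np.float64(181.5232575239251), np.float64(162.60929363473366))
```

View pics/z9.png

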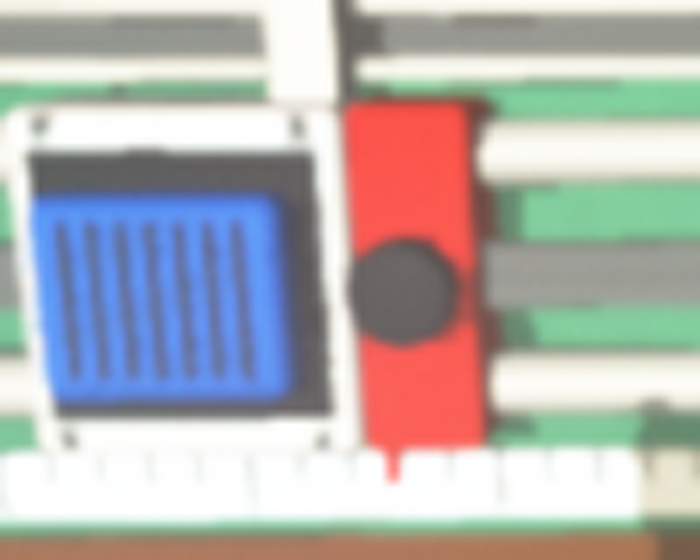

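From this side no gap shows. The button centre is at y=0.0189, where 0.019 was expected at the stop.

```bash
python3 -c "
from bench import order; print(order.job_done())"
```

```text
the job is handed in; nothing more can be done
None
```

The length gauge is set: the carriage is butted against the red stop, the brake button is up again, and the arm is clear. I handed the job in at about 12 s of the 38 s allowed.

- **How it was done:** With the fingers shut, I pressed the button 6 mm (about 4–5 N) before any sideways motion. I kept it between about 5 and 9 mm down while pushing the carriage about 118 mm along the rail. At the stop the push rose from about 1 N to 3–4 N, and I then lifted straight up.
- **Carriage position:** Wrist pictures from both sides show no gap. The button centre measures y = 0.019 m, exactly where it should be for contact.
- **Red stop:** It moved less than 0.2 pixel in the scene view, which is within noise.
- **Other things on the bench:** I did not measure these. The bangle, bar and snips look unmoved in the pictures.

No check failed. Two things were slightly off:
- **Button depth:** The press drifted to about 9 mm mid-push, and I corrected it to 7.5 mm.
- **Carriage edge:** The first height I measured for it was about 9 mm too low. That edge was poorly visible, so I relied on the button and stop measurements instead.

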